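# Tare the coffee scale for the dosing cup

### The job

Ready the dial scale for weighing out coffee: take the spice jar off its pan and stand it upright on the worktop, then stand the small steel cup in the middle of the pan. With the cup on it, turn the scale's bezel until its zero mark stands exactly at the pointer's tip, and leave the lemon, the tea box, the glass tumbler and the milk jug where they are.

Things in the scene. Friction and masses are not known exactly. Their poses are not given: they have to be found in the camera images.
- scale: Mechanical kitchen scale, grey housing 256 x 136 mm in plan, 59 mm high under the pan, immovable. Origin: on the worktop under the housing's middle; x from the dial end (low front, nearer the robot) to the pan end, y left, z up. The dial lies on a face sloping 15 deg up towards the pan; its centre on that face is (-57, 0, 41.5) mm, its normal (-0.259, 0, 0.966). Pan centre at (70, 0) mm.
- dial_centre (a point): Point on the dial's axis 5.8 mm above the sloping face, in the pointer's plane. The bezel is a black ring round a white dial face that turns with it, 116 mm across, its top 9 mm above the sloping face; a clear lens closes the ring at that height, so the pointer cannot be touched. 12 o'clock of the dial points up the slope, to the pan.
- lug (a point): Centre of the top of one of the bezel's four black lugs, the one 45 deg clockwise of the zero mark; the others follow every 90 deg. Each is an upright block 13 mm (radial) x 9 mm (tangential), 53.5 mm from the axis, standing 14 mm above the ring (top 23 mm above the sloping face). Push a lug along the circle to turn the bezel.
- scale_bezel (a joint): Angle of the zero mark from 12 o'clock, clockwise positive for someone looking at the dial (rad; +pi/2 is the scale's -y side). It turns either way for more than a full turn, with about 0.05 N m of friction (1 N at a lug), and stays where it is left.
- scale_pointer (a joint): Angle of the pointer from 12 o'clock, clockwise positive (rad). The load on the pan drives it at once: 500 g is a full turn (2 pi), empty pan 0.
- zero_mark (a point): Zero of the dial: the one broad black wedge on the white face, its point inward (the other marks are thin ticks, one every 10 g = 7.2 deg), repeated as a light wedge on the black ring. This point lies 43 mm from the axis in the pointer's plane, on the wedge's middle line.
- pointer_tip (a point): Outer end of the slender black pointer, 43 mm from the dial's axis.
- pan_centre (a point): Centre of the round steel pan's flat top, 120 mm across, 80 mm above the worktop when empty. The sprung pan sinks 2 mm per 100 g and stops after 12 mm.
- spice_jar: Glass spice jar with a dark lid, upright, 45 mm across, 105 mm tall, 110 g; on the pan at the start. Origin: centre of its underside, z up. Where it may go: for x 0.42 to 0.70 m and y -0.33 to 0.40 m the worktop is bare but for the things listed here (the coffee machine begins at x = 0.62 m where y is above 0.10 m).
- steel_cup: Small straight-sided open steel cup without a handle, 58 mm across outside, 62 mm tall, 110 to 225 g. Origin: centre of its underside, z up. It stands on the worktop left or right of the scale, the lemon and the tea box about 10 mm from it on two opposite sides; its other two sides are free.
- tumbler: Glass tumbler, 81 mm across, 91 mm tall, on the other side of the scale from the cup; to be left alone. Origin: centre of its underside. Farther off, fixed: a square tin with a black bowl on top, 210 mm tall in all, about x 0.74, y -0.43 m.
- lemon: Lemon lying down, 78 x 55 x 56 mm (its x, y, z), beside the cup; to be left alone. Origin: centre of its underside.
- tea_box: Tea carton, 68 x 136 x 69 mm (its x, y, z), beside the cup; to be left alone. Origin: centre of its underside.
- milk_jug: Orange milk jug, 67 x 103 x 85 mm (its x, y, z), beside the tumbler; to be left alone. Origin: centre of its underside. Farther off, fixed: the fridge fills the space left of about y = 0.42 m from x = 0.25 m on (keep the arm off it).
Mind the look-alikes: they are no part of the job. What is shaped like the steel_cup but orange is not meant.

How it is judged:
By the outcome, as a careful person would: the job done as asked, in the order asked, and still so for the second after the job is handed in, with the robot touching nothing.
It also fails if it takes over 72 s, if anything falls off the work surface, if the arm or the gripper's body presses on something with over 40 N, if the wrist force passes 120 N, or if a joint passes its speed limit or range.

### The arm

A 7-joint arm with a two-finger parallel gripper is mounted at the origin on a cart in front of the work surface, level with it; the furniture and walls round the work are solid. World frame = base frame: x ahead of the robot, y to its left, z up, the work surface at z = 0. Lengths are in m, angles in rad, forces in N, time in s.
With the tool pointing down it reaches from about 0.35 to 0.9 m from the base axis. Payload 19.9 kg.
Tool frame: the origin (TCP) lies at the very end of the fingers, on their centre line; the grasp point (between the pads) lies 19 mm behind it (manip.hold_point_z is the distance from the TCP to the grasp point, in m); z points along the fingers, y is the line along which they close (so a half turn about z gives the same grasp; the last joint's range is limited). The gripper opens to 85 mm and grips with 20 to 120 N. Pads are 22 mm wide; open, the fingers measure 114 mm over their backs; the gripper's body (76 mm by 85 mm) begins 54 mm behind the grasp point. The pads swing forward as they close: fully open they stand 13 mm farther back than shut.
Start: joints at [1.224, 0.417, -0.01, 1.614, 0.005, 1.111, -0.053], TCP at [0.188, -0.596, 0.194] pointing down, gripper open.
Joint ranges: [-2.81, 2.81], [-0.39, 2.02], [-1.27, 1.25], [0.06, 2.57], [-1.19, 4.33], [0.19, 2], [-2.82, 2.82]. Speed limits (rad/s): [1.89, 1.89, 2.39, 2.39, 3.01, 3.01, 3.01].

### API

Orientations are given as a rotation vector (axis times angle).
In Python, from plant import manip gives the robot as it stands. The module is installed in compiled form; this text tells all that it offers.
- The arm moves only by the tool arm_command, never from a script. Its argument "plan" is one flat list of numbers, 5 for each row, row after row: the shift along the world's x, y, z in mm, then the turn about the world's z in rad, then the opening in per cent of the stroke, from 0 (shut) to 100 (fully open). In form: [x, y, z, twist, hand, x, y, z, twist, hand, ...]. A call has 1 to 10 rows; each row shifts and turns the commanded pose from where the row before left it; what a row does not reach is not made up. A row lasts 1/10 s, in which the tool goes at most 50 mm and 8.59 degrees, less where a joint would pass 70% of its speed; a pose out of reach is approached as far as the arm can. A call with a gripper value outside its range is refused whole. The fingers move at their own pace and stop on an object; "grip_force" is the grip in N (left out, the last holds). Time passes only in rows, so rows that do not move let the fingers close. It gives the time, the measured TCP pose, the force, the opening and the grip force at its end, in the units of the state.
- manip.state(): the state, without advancing time (a new reading comes with each control period).
- manip.snapshot(name): name is "scene" or "top"; returns the picture (400x640x3 uint8, blue, green, red); there is no depth.
- manip.camera_info(name): a dict with "fx", "fy", "cx", "cy" (pixels), "extrinsics" (4x4, takes a point from camera to world coordinates). Camera axes: x right, y down, z forward; pixel columns grow to the right and rows downward; lengths in m; the calibration is good to about 2 mm. A picture is of the moment at which its call begins. camera_info takes no time and is no camera call.
- manip.close_job(): hands the job in; it is judged then, once.
The state is a dict: "time_s": time; "joints": joint angles; "qvel": joint speeds; "effort": joint torques, N m; "ee_pos": TCP position; "tool_rot": TCP orientation; "ft_force": force on the tool from outside, world axes, zero at the start; "wrist_torque": the same for the moment, N m; "gripper_width": finger opening in m; "gripper_force": force on a finger pad.
Only numpy, scipy, OpenCV 4.12 (cv2) and the standard library are available. Lean on these libraries where they do the work, as an engineer would, in place of code of your own. Each camera call takes 0.05 s, during which the arm holds its last target. There are 200 camera calls.

## Working session

There is one attempt and no reset: what is moved stays moved. The work goes in short steps, Python scripts to look and compute and a tool call to move; the robot and the scene stay as the last step left them, time stands still between calls to the robot, and variables do not carry over. Pictures are saved under pics/ and viewed, at most 10 in all, crops included, and the job is handed in when it is done.

Besides the shell and the picture viewer there is one more tool, called as name(argument=value, ...) on one line, values as JSON. arm_command: Moves the arm, as the interface text tells. Its arguments: {"type":"object","properties":{"plan":{"type":"array","items":{"type":"number"}},"grip_force":{"type":"number"}},"required":["plan"]}

```bash
mkdir -p pics
python3 - <<'E'
from plant import manip
import cv2, numpy as np
for n in("scene","top"):
    im=manip.snapshot(n); cv2.imwrite(f"pics/{n}0.png",im)
    c=manip.camera_info(n); print(n,c["fx"],c["fy"],c["cx"],c["cy"]); print(np.round(c["extrinsics"],4).tolist())
s=manip.state(); print(s)
print(manip.hold_point_z)
E
```

```text
scene 365.1415838292527 365.1415838292527 316.2402437637023 200.2328541399678
[[-0.8614, -0.3403, 0.3771, 0.1714], [-0.5075, 0.6068, -0.6117, 0.5528], [-0.0207, -0.7183, -0.6954, 0.7097], [0.0, 0.0, 0.0, 1.0]]
top 511.9591183193572 511.9591183193572 311.7765137506249 198.88350148126287
[[0.0419, -0.9427, 0.3309, -0.0311], [-0.9991, -0.0383, 0.0175, -0.025], [-0.0038, -0.3313, -0.9435, 1.5905], [0.0, 0.0, 0.0, 1.0]]
{'time_s': 0.1, 'joints': array([ 1.22451219,  0.41790019, -0.01035875,  1.61411046,  0.00470188,
        1.11067671, -0.05302989]), 'qvel': array([-1.01561270e-03, -7.64353062e-04,  9.30166435e-04, -1.22143985e-03,
       -3.97446212e-05, -1.24458923e-04, -6.49831974e-04]), 'effort': array([ 3.62309489e-03, -8.65812922e+01,  6.81698453e-01, -4.35626829e+01,
        1.93928496e-02,  4.91142811e-03,  2.88414208e-05]), 'ee_pos': array([ 0.18747156, -0.5958591 ,  0.19323286]), 'tool_rot': array([-3.10414249e+00, -4.76790431e-01,  3.53165956e-04]), 'ft_force': array([-0.34882304,  0.14836599, -0.00615401]), 'wrist_torque': array([-0.00501214, -0.0793417 ,  0.02139943]), 'gripper_force': 0.0, 'gripper_width': 0.08547699736972086}
0.0187
```

View pics/scene0.png

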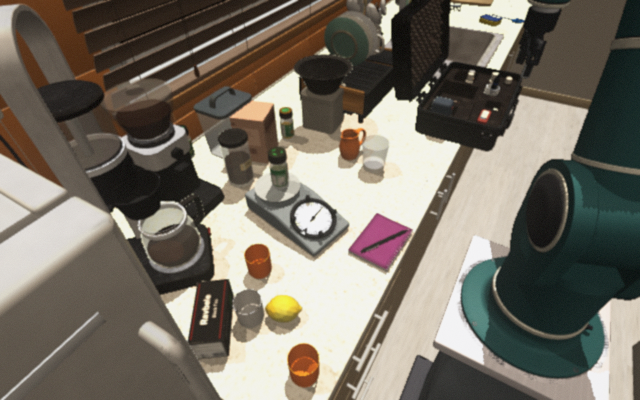

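View pics/top0.png

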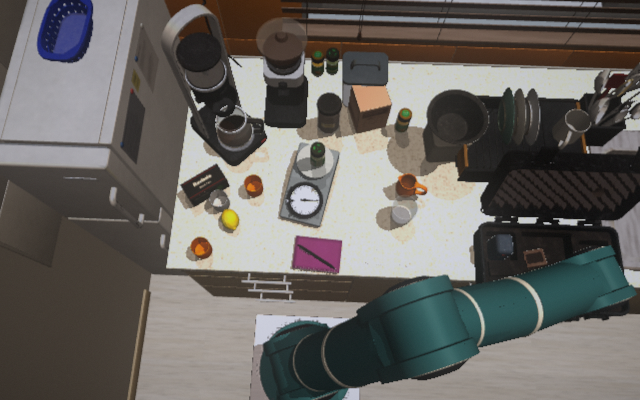

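The scene picture shows the scale at (297,215), with the jar on its pan at (279,168) in scene and (317,152) in top. Cup candidates:
- Grey steel cup between tea box and lemon: scene (248,310), top (219,200).
- Orange look-alike: scene (258,262), top (254,186).
- Orange look-alike: scene (304,365), top (201,247).
- Clear tumbler: scene (375,153), top (402,215).

I choose the grey one. Jar candidates are the one on the pan and the similar jars at top (318,62), (333,62) and (403,120). I choose the one on the pan. I'll check both in a close crop.

```bash
cat > h.py <<'E'
from plant import manip
import cv2, numpy as np
def ray(n,u,v):
    c=manip.camera_info(n);E=np.array(c["extrinsics"])
    d=E[:3,:3]@np.array([(u-c["cx"])/c["fx"],(v-c["cy"])/c["fy"],1]);return E[:3,3],d
def onz(n,u,v,z):
    o,d=ray(n,u,v);return o+d*(z-o[2])/d[2]
def onplane(n,u,v,p,nn):
    o,d=ray(n,u,v);return o+d*(np.dot(p-o,nn)/np.dot(d,nn))
def px(n,p):
    c=manip.camera_info(n);E=np.array(c["extrinsics"]);q=E[:3,:3].T@(np.array(p)-E[:3,3])
    return np.array([c["fx"]*q[0]/q[2]+c["cx"],c["fy"]*q[1]/q[2]+c["cy"]])
E
python3 - <<'E'
import cv2,numpy as np
a=cv2.imread("pics/top0.png")[135:235,175:345];b=cv2.imread("pics/scene0.png")[140:330,190:360]
A=cv2.resize(a,None,fx=4,fy=4,interpolation=cv2.INTER_CUBIC)  #680x400
cv2.imwrite("pics/ta.png",A)
cv2.imwrite("pics/sb.png",cv2.resize(b,None,fx=3.1,fy=3.1,interpolation=cv2.INTER_CUBIC))
E
```

```text
(no output)
```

View pics/ta.png

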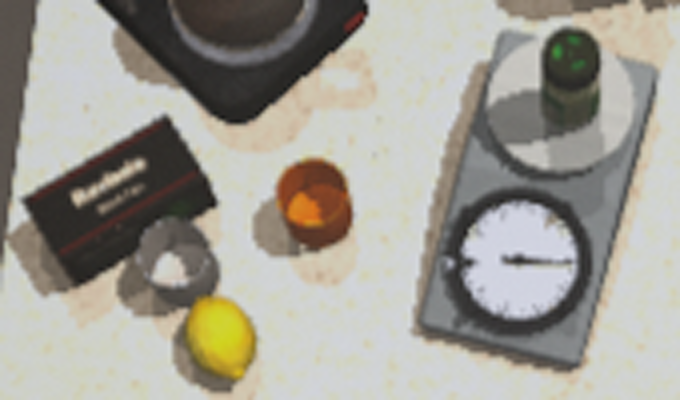

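View pics/sb.png

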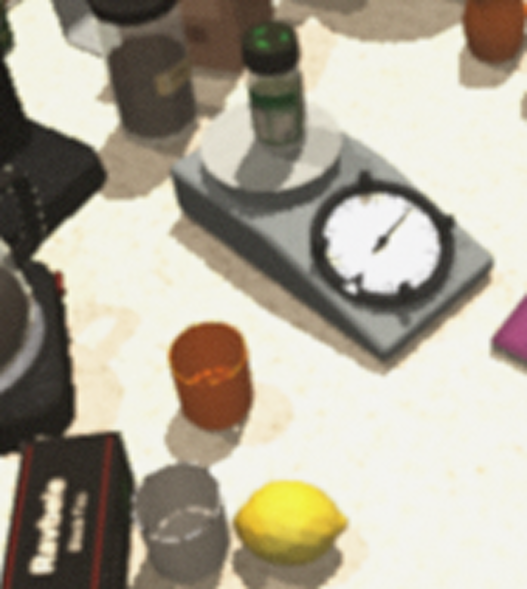

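The crops confirm the choices. The steel cup rim is at top px (218.5,197.5) and the jar lid at (317.8,148.8). The light wedge on the ring is on the left at about (287,200), and the pointer points right.

Run:
```python
from h import *
f=lambda p:np.round(np.array(p)*1000,1).tolist()
t=lambda x,y:(x/4+175-.375,y/4+135-.375)
s=lambda x,y:(x/3.1+190-.34,y/3.1+140-.34)
print("cup rim",f(onz("top",*t(174,250),.062)),f(onz("scene",*s(180,493),.062)))
print("jar lid",f(onz("top",*t(570,55),.183)),f(onz("scene",*s(271,38),.183)))
im=cv2.imread("pics/top0.png");
# white dial face
roi=np.zeros(im.shape[:2],np.uint8);cv2.circle(roi,(304,200),17,255,-1)
w=cv2.inRange(im,(170,170,170),(255,255,255))&roi
k=cv2.morphologyEx(w,cv2.MORPH_CLOSE,np.ones((7,7)))
n,l,st,ce=cv2.connectedComponentsWithStats(k);i=1+np.argmax(st[1:,4]);print("face px",ce[i],st[i])
D=onz("top",*ce[i],.047);print("dial",f(D))
print("pan top",f(onz("top",*t(562,102),.078)),"scene",f(onz("scene",*s(270,150),.078)))
print("dial scene",f(onz("scene",*s(381,243),.047)))
# housing corners
for c in [(512,30),(657,70),(578,368),(418,330)]: print("corner",f(onz("top",*t(*c),.059 if c[1]<100 else .024)))
for nm,c in dict(lemon=(221,340),orange=(315,190),tb1=(25,203),tb2=(165,118),tb3=(217,205),tb4=(75,285)).items(): print(nm,f(onz("top",*t(*c),.05)))
print("orange2",f(onz("top",201,247,.05)), "tumbler",f(onz("top",402,213,.05)),"jug",f(onz("top",408,185,.05)))
print("edge counter",f(onz("top",230,272,0)),"pad",f(onz("top",318,236,0)))
```

```text
cup rim [498.8, 300.2, 62.0] [498.5, 294.6, 62.0]
jar lid [624.6, -8.3, 183.0] [624.5, -8.6, 183.0]
face px [304.27213115 199.7295082 ] [287 186  32  28 610]
dial [506.4, 27.4, 47.0]
pan top [631.8, -2.2, 78.0] scene [626.0, 8.0, 78.0]
dial scene [506.5, 29.2, 47.0]
corner [703.1, 41.8, 59.0]
corner [671.7, -78.5, 59.0]
corner [425.7, -23.3, 24.0]
corner [452.1, 105.9, 24.0]
lemon [429.6, 258.1, 50.0]
orange [558.8, 194.3, 50.0]
tb1 [538.1, 426.9, 50.0]
tb2 [616.8, 321.9, 50.0]
tb3 [542.7, 272.1, 50.0]
tb4 [470.4, 378.4, 50.0]
orange2 [337.8, 338.9, 50.0] tumbler [473.5, -283.0, 50.0] jug [569.0, -303.8, 50.0]
edge counter [273.3, 250.6, 0.0] pad [401.3, -20.8, 0.0]
```

arm_command(plan=[22,29,10,0.032,100,22,29,10,0.032,100,22,29,10,0.032,100,22,29,10,0.032,100,22,29,10,0.032,100,22,29,10,0.032,100,22,29,10,0.032,100,22,29,10,0.032,100,22,29,10,0.032,100,22,29,10,0.032,100], grip_force=25)

```text
time_s: 1.1
ee_pos: [0.4081, -0.3048, 0.294]
tool_rot: [-2.989, -0.967, 0.001]
ft_force: [0.3, 0.0, 0.2]
gripper_width: 0.0855
gripper_force: 0.0
```

arm_command(plan=[22,29,0,0,100,22,29,0,0,100,22,29,0,0,100,22,29,0,0,100,22,29,0,0,100,22,29,0,0,100,22,29,0,0,100,22,29,0,0,100,22,29,0,0,100,0,0,0,0,100])

```text
time_s: 2.1
ee_pos: [0.6069, -0.0403, 0.293]
tool_rot: [-2.984, -0.973, 0.0]
ft_force: [0.2, 0.2, -0.1]
gripper_width: 0.085
gripper_force: 0.0
```

arm_command(plan=[9,16,0,0,100,9,16,0,0,100,0,0,-25,0,100,0,0,-30,0,100,0,0,-30,0,100,0,0,-30,0,100,0,0,-25,0,100,0,0,-15,0,100,0,0,-9,0,100,0,0,0,0,100])

```text
time_s: 3.1
ee_pos: [0.6232, -0.0133, 0.1292]
tool_rot: [-2.989, -0.965, 0.002]
ft_force: [-0.0, 0.2, -0.2]
gripper_width: 0.0855
gripper_force: 0.0
```

arm_command(plan=[0,0,0,0,40,0,0,0,0,40,0,0,0,0,40,0,0,0,0,40,0,0,0,0,30,0,0,0,0,30,0,0,0,0,30,0,0,0,0,30], grip_force=25)

```text
time_s: 3.9
ee_pos: [0.6236, -0.0132, 0.1298]
tool_rot: [2.99, 0.965, -0.0]
ft_force: [1.1, -1.3, 0.7]
gripper_width: 0.0435
gripper_force: 27.0
```

arm_command(plan=[0,0,10,0,30,0,0,30,0,30,-8,-20,0,0,30,-14,-32,0,0,30,-14,-32,0,0,30,-14,-32,0,0,30,-9,-20,0,0,30,-4,-11,0,0,30,0,0,0,0,30,0,0,0,0,30])

```text
time_s: 4.9
ee_pos: [0.5611, -0.1589, 0.17]
tool_rot: [-2.989, -0.967, -0.001]
ft_force: [-0.3, 1.0, -1.3]
gripper_width: 0.0433
gripper_force: 26.9
```

arm_command(plan=[0,0,-20,0,30,0,0,-25,0,30,0,0,-25,0,30,0,0,-20,0,30,0,0,-12,0,30,0,0,-7,0,30,0,0,-4,0,30,0,0,-2,0,30,0,0,-1,0,30,0,0,0,0,30])

```text
time_s: 5.9
ee_pos: [0.5608, -0.1603, 0.0542]
tool_rot: [2.989, 0.965, 0.001]
ft_force: [0.1, 0.1, -1.2]
gripper_width: 0.0434
gripper_force: 26.9
```

arm_command(plan=[0,0,-1,0,30,0,0,-1,0,30,0,0,0,0,30])

```text
time_s: 6.2
ee_pos: [0.5616, -0.16, 0.0531]
tool_rot: [2.989, 0.965, 0.003]
ft_force: [-2.8, 1.8, 15.2]
gripper_width: 0.0438
gripper_force: 28.3
```

arm_command(plan=[0,0,0.5,0,80,0,0,0,0,80,0,0,0,0,80,0,0,0,0,80,0,0,25,0,80,0,0,40,0,80,0,0,40,0,90,0,0,40,0,100,0,0,30,0,100,0,0,0,0,100])

```text
time_s: 7.2
ee_pos: [0.5623, -0.1605, 0.2315]
tool_rot: [2.986, 0.964, 0.008]
ft_force: [-0.4, 0.6, 0.1]
gripper_width: 0.0855
gripper_force: 0.0
```

arm_command(plan=[-6,40,0,0,100,-6,47,0,0,100,-6,47,0,0,100,-6,47,0,0,100,-6,47,0,0,100,-6,47,0,0,100,-6,47,0,0,100,-6,47,0,0,100,-6,30,0,0,100,0,0,0,0,100])

```text
time_s: 8.2
ee_pos: [0.5046, 0.2435, 0.2268]
tool_rot: [-2.985, -0.974, 0.001]
ft_force: [-0.1, -0.9, 0.4]
gripper_width: 0.0855
gripper_force: 0.0
```

Run:
```python
from h import *
t=manip.snapshot("top"); s=manip.snapshot("scene")
cv2.imwrite("pics/t1.png",t); cv2.imwrite("pics/s1.png",s)
# jar + dial in top, cup area in scene
a=cv2.resize(t[135:235,180:380],None,fx=4,fy=4,interpolation=cv2.INTER_CUBIC)[:,:800]
cv2.imwrite("pics/t1c.png",cv2.resize(s[120:340,160:420],None,fx=2.5,fy=2.5,interpolation=cv2.INTER_CUBIC))
```

```text
(no output)
```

View pics/t1c.png

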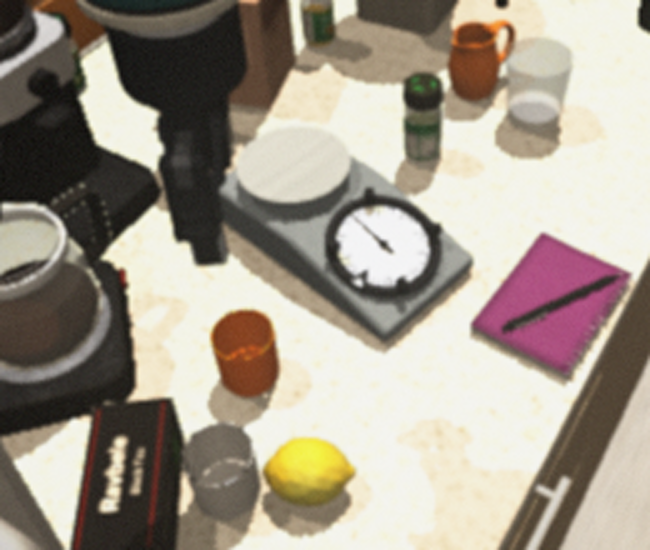

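Run:
```python
from h import *
f=lambda p:np.round(np.array(p)*1000,1).tolist()
q=lambda x,y:(x/2.5+160-.3,y/2.5+120-.3)
print("cup",f(onz("scene",*q(222,451),.062)))
for n,z in(("cup top-rim L",.062),):
  for d in (0,):
    P=[np.array([.4985+.029*np.cos(a),.298+.029*np.sin(a),.062]) for a in np.linspace(0,2*np.pi,60)]
    for cam in("scene","top"):
      u=np.array([px(cam,p) for p in P]); print(cam,u.min(0),u.max(0))
print("pan",f(onz("scene",*q(294,164),.080)),"jar lid",f(onz("scene",*q(423,86),.105)))
im=cv2.imread("pics/s1.png"); top=cv2.imread("pics/top0.png")
g=cv2.cvtColor(top,cv2.COLOR_BGR2GRAY); print(g[183:216:2,204:236])
```

```text
cup [495.2, 296.3, 62.0]
scene [232.01156246 287.41913243] [261.20026996 313.32012249]
top [209.65710512 188.67419424] [227.96893522 205.90886558]
pan [629.5, 0.3, 80.0] jar lid [561.2, -152.4, 105.0]
[[ 71  65  97  83  99  78  50  46  47  51  55  54  50  48  47  45  44  42
   43  42  42  42  42  42 135 196 208 208 208 209 208 207]
 [105  80  54  45  44  47  52  54  53  52  49  46  44  43  43  47  48  46
   45  44  43  43  43  42  43 138 197 208 209 208 209 208]
 [ 45  45  48  54  53  52  48  46  45  43  42  42  42  46  50  51  50  49
   46  44  40  42  79 146 164 194 206 208 209 210 209 208]
 [ 53  53  50  46  44  46  44  40  41  41  39  63  72  84  82  66  53  58
   47  82 142 165 190 194 197 198 205 209 208 208 209 210]
 [ 63  51  43  43  44  44  41  40  61  86 117 105  90  89  86  85  80  79
   88 114 163 180 192 200 200 200 208 210 208 209 209 209]
 [ 44  45  48  49  45  43  59 105 108 104 102  99  97  87  82  86  84  80
   80  80  78 110 177 197 197 197 201 208 207 208 209 210]
 [ 46  44  42  43  42  47 102 112 106 106 102 101  99  83  77  86  86  80
   78  75  77  79  94 151 1
[... 662 characters left out ...]
6  83 131 194 208 210 209 210 209]
 [136 101 101  95  97  98  99 109 123 102  77  69  69  82  88  77  76  82
   82  84  83  82  82  78 106 179 206 210 210 208 206 207]
 [178 124 101 119 124 133 135 133 133 110  96  81  72  73  73  74  75  74
   75  79 102 103 122 126 148 163 171 181 189 205 210 210]
 [205 192 152 138 137 138 134 128 130 109 102 104  99  92  87  82  75  80
   73 110 144 159 164 168 175 179 177 175 175 168 178 203]
 [208 209 208 208 162 139 131 133 134 112  99 102 103 151 157 177 188 158
  127 139 162 177 181 186 189 190 190 189 187 182 174 157]
 [207 205 206 208 209 209 208 207 208 194 187 195 196 193 196 193 158 111
  135 154 173 181 185 189 191 191 191 192 191 190 185 175]]
```

arm_command(plan=[-3,18,0,0,100,-3,22,0,0,100,0,14,0,0,100,0,0,0,0,100])

```text
time_s: 8.7
ee_pos: [0.5005, 0.2936, 0.227]
tool_rot: [-2.989, -0.967, 0.0]
ft_force: [-0.4, 0.4, -0.3]
gripper_width: 0.0852
gripper_force: 0.0
```

arm_command(plan=[-3,3,-25,0,100,0,0,-35,0,100,0,0,-35,0,100,0,0,-30,0,100,0,0,-30,0,100,0,0,-25,0,100,0,0,-15,0,100,0,0,-10,0,100,0,0,0,0,100,0,0,0,0,100])

```text
time_s: 9.7
ee_pos: [0.4981, 0.296, 0.0231]
tool_rot: [-2.989, -0.965, -0.001]
ft_force: [-0.2, 0.2, 0.7]
gripper_width: 0.0853
gripper_force: 0.0
```

arm_command(plan=[0,0,0,0,60,0,0,0,0,60,0,0,0,0,50,0,0,0,0,50,0,0,0,0,50,0,0,0,0,50], grip_force=25)

```text
time_s: 10.3
ee_pos: [0.4977, 0.2959, 0.0224]
tool_rot: [-2.989, -0.966, -0.0]
ft_force: [0.2, -1.1, 1.5]
gripper_width: 0.043
gripper_force: 1.2
```

Run:
```python
from h import *
t=manip.snapshot("top"); s=manip.snapshot("scene")
cv2.imwrite("pics/t2.png",t); cv2.imwrite("pics/s2.png",s)
A=cv2.resize(s[230:380,160:310],None,fx=3.9,fy=3.9,interpolation=cv2.INTER_CUBIC)
B=cv2.resize(t[160:250,175:205+30],None,fx=3.5,fy=3.5,interpolation=cv2.INTER_CUBIC)
o=np.zeros((590,800,3),np.uint8);o[:585,:585]=A;o[:315,590:800]=B;cv2.imwrite("pics/c2.png",o)
```

```text
(no output)
```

View pics/c2.png

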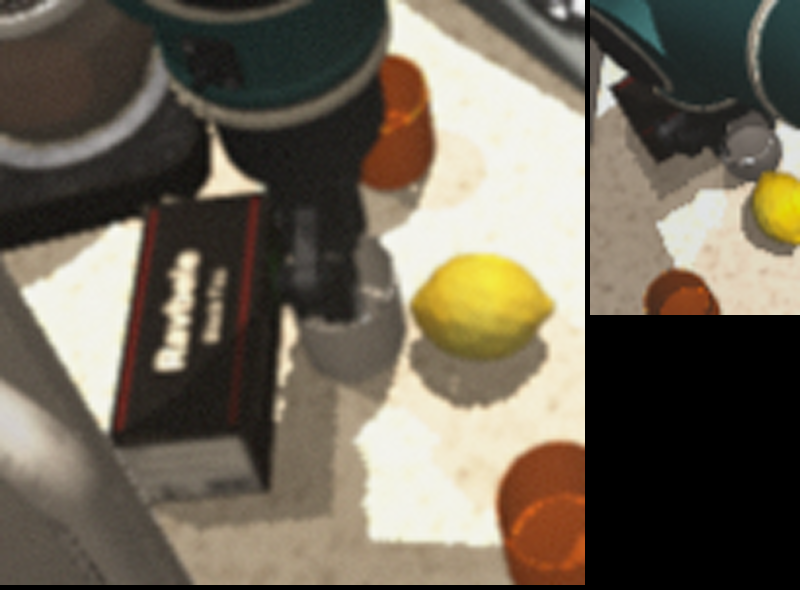

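The cup slipped out of the closing fingers. It stands upright beside them, at scene crop (355,310) or px (251,309), and the fingertips are at px (243,304). The lemon and tea box look unmoved. I'll check the numbers.

Run:
```python
from h import *
f=lambda p:np.round(np.array(p)*1000,1).tolist()
print(f(manip.state()["ee_pos"]))
for z in(.022,.062,.1): print(z,"tool px",px("scene",(.498,.296,z)),px("top",(.498,.296,z)))
im0=cv2.imread("pics/scene0.png");im2=cv2.imread("pics/s2.png")
t0=cv2.imread("pics/top0.png");t2=cv2.imread("pics/t2.png")
# grey low-saturation mid-brightness cup mask
for n,im,(x0,x1,y0,y1) in(("s0",im0,(228,272,280,335)),("s2",im2,(228,272,280,335)),("t0",t0,(204,236,184,214)),("t2",t2,(204,236,184,222))):
    h=cv2.cvtColor(im,cv2.COLOR_BGR2HSV)[y0:y1,x0:x1]
    m=cv2.inRange(h,(0,0,65),(180,60,150))
    print(n)
    for r in m[::2]: print("".join("#" if v else "." for v in r))
for b in (("lemon",(15,120,100),(40,255,255)),):
  for n,i in(("s0",im0),("s2",im2),("t0",t0),("t2",t2)):
    h=cv2.cvtColor(i,cv2.COLOR_BGR2HSV);m=cv2.inRange(h,(22,150,100),(35,255,255));k,l,st,ce=cv2.connectedComponentsWithStats(m);j=1+np.argmax(st[1:,4]);print(n,ce[j],st[j])
```

```text
[497.7, 295.9, 22.4]
0.022 tool px [250.39725107 309.53912902] [221.57314932 201.52946258]
0.062 tool px [247.47663511 299.34132954] [219.42712191 197.4099869 ]
0.1 tool px [244.48833226 288.90719041] [217.29385618 193.31500831]
s0
#.................................##.#......
.#....................................#.....
.#..........................................
..#.........................................
............................................
...#............###########.................
....#.......#################...............
....#....######################.............
.....#..########################............
.....###########################............
....############################............
....#############################...........
....##################.......###.#..........
....###############################.........
....##.#######..###################.........
........############################........
...#....###############..###########........
.........######....#################........
..........##########################........
..........###
[... 2294 characters left out ...]
...........##....##.......
.............########..####.....
..........############.#.....##.
..........##############........
..........###############.......
...###....################......
.######.##################......
#########################.......
########.############...........
###......##########.............
.........######.................
................................
................#...............
...............#................
...............#................
s0 [282.74960128 307.73524721] [266 296  35  25 627]
s2 [282.91981132 307.97327044] [266 296  35  25 636]
t0 [229.83141762 218.77394636] [222 209  17  21 261]
t2 [229.70110701 218.91143911] [222 209  17  21 271]
```

Run:
```python
from h import *
u=np.array([-.585,.811,0])
o=np.zeros((590,800,3),np.uint8)
s1=cv2.imread("pics/s1.png");s2=cv2.imread("pics/s2.png")
def draw(im,x0,y0,w,h,k,T,ws):
    a=cv2.resize(im[y0:y0+h,x0:x0+w],None,fx=k,fy=k,interpolation=cv2.INTER_CUBIC)
    a=cv2.convertScaleAbs(a,alpha=1.6,beta=25)
    for d,c in((0,(0,0,255)),(ws,(0,255,0)),(-ws,(255,0,0))):
        p=(px("scene",np.array(T)+u*d)-[x0,y0]+.5)*k; print(p); cv2.circle(a,tuple(int(v) for v in p),4,c,2)
    return a
a=draw(s1,200,130,80,110,5,(.5046,.2435,.2268),.0427);b=draw(s2,210,225,80,110,5,(.4977,.296,.0224),.0215)
o[:550,:400]=a;o[:550,400:800]=b
cv2.imwrite("pics/c3.png",o)
```

```text
[246.84816725 482.26450867]
[241.82895294 575.51925425]
[251.41642168 397.38839476]
[204.91875016 425.03162569]
[202.97624945 472.90188421]
[206.78385314 379.06872769]
```

View pics/c3.png

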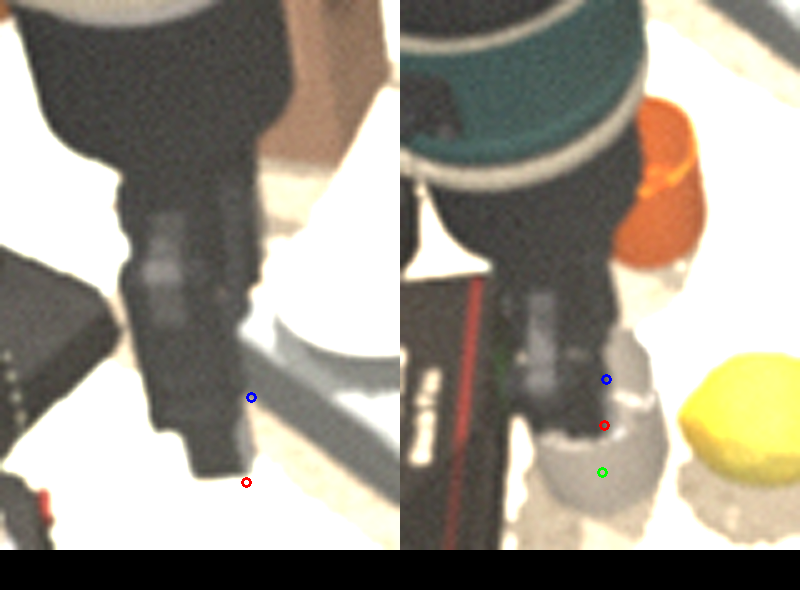

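Both fingertips appear well off their projected positions, so I don't trust my reading of where they are. I'll lift straight up and look at the gripper over clear worktop.

arm_command(plan=[0,0,15,0,50,0,0,25,0,50,0,0,35,0,50,0,0,35,0,50,0,0,30,0,50,0,0,20,0,50,-14,-40,0,0,50,-14,-40,0,0,50,-14,-40,0,0,50,0,0,0,0,50])

```text
time_s: 11.4
ee_pos: [0.4544, 0.1711, 0.1829]
tool_rot: [2.989, 0.958, -0.001]
ft_force: [0.6, 0.4, 0.5]
gripper_width: 0.0427
gripper_force: 0.0
```

Run:
```python
from h import *
st=manip.state();T=st["ee_pos"];print(T,st["gripper_width"],st["tool_rot"],st["joints"])
u=np.array([-.585,.811,0])
s=manip.snapshot("scene");t=manip.snapshot("top");cv2.imwrite("pics/s3.png",s);cv2.imwrite("pics/t3.png",t)
o=np.zeros((600,800,3),np.uint8)
for k,(im,n) in enumerate(((s,"scene"),(t,"top"))):
    c=px(n,T);x0,y0=int(c[0])-65,int(c[1])-(110 if k==0 else 75)
    a=cv2.convertScaleAbs(cv2.resize(im[y0:y0+150,x0:x0+100+30],None,fx=4 if k==0 else 2.1,fy=4 if k==0 else 2.1,interpolation=cv2.INTER_CUBIC),alpha=1.5,beta=15)
    f=4 if k==0 else 2.1
    for d,z,col in((0,0,(0,0,255)),(.0215,0,(0,255,0)),(-.0215,0,(255,0,0)),(0,.073,(255,0,255)),(0,.2,(0,255,255))):
        p=(px(n,T+u*d+[0,0,z])-[x0,y0]+.5)*f;cv2.circle(a,tuple(int(v) for v in p),4,col,2)
    h,w=a.shape[:2]
    o[:h,(0 if k==0 else 522):][:, :w]=a[:, :min(w,800-(0 if k==0 else 522))]
cv2.imwrite("pics/c4.png",o)
```

```text
[0.45443625 0.17112747 0.18293455] 0.04266977366200447 [ 2.98930405e+00  9.57963729e-01 -1.29308832e-03] [ 0.1388053   0.22969427 -0.63915981  1.94540191  0.16305535  1.01794157
 -1.52456212]
```

View pics/c4.png

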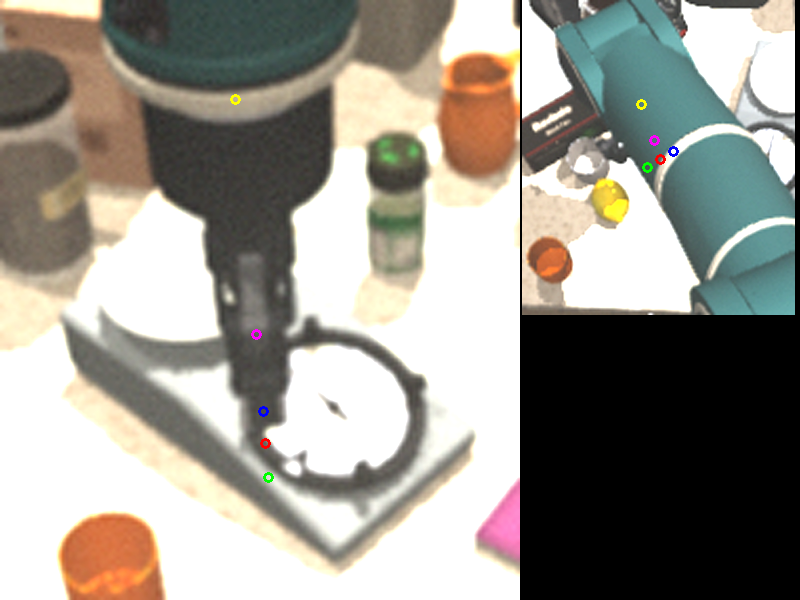

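arm_command(plan=[0,4,-20,0,50,0,0,-30,0,50,0,0,-30,0,50,0,0,-30,0,50,0,0,-20,0,50,0,0,-15,0,50,0,0,-8,0,50,0,0,0,0,50])

```text
time_s: 12.3
ee_pos: [0.4553, 0.1804, 0.0289]
tool_rot: [-2.989, -0.966, 0.001]
ft_force: [0.6, -0.1, 1.4]
gripper_width: 0.0425
gripper_force: 0.0
```

Run:
```python
from h import *
st=manip.state();T=st["ee_pos"];print(T)
s=manip.snapshot("scene");cv2.imwrite("pics/s4.png",s)
u=np.array([-.585,.811,0])
c=px("scene",T);x0,y0=int(c[0])-60,int(c[1])-90
a=cv2.convertScaleAbs(cv2.resize(s[y0:y0+120,x0:x0+130],None,fx=4.9,fy=4.9,interpolation=cv2.INTER_CUBIC),alpha=1.2)
for d,z,col in((0,0,(0,0,255)),(.0215,0,(0,255,0)),(-.0215,0,(255,0,0)),(0,.073,(255,0,255))):
    p=(px("scene",T+u*d+[0,0,z])-[x0,y0]+.5)*4.9;cv2.circle(a,tuple(int(v) for v in p),4,col,2)
cv2.imwrite("pics/c5.png",a)
```

```text
[0.455343   0.18036435 0.02888233]
```

View pics/c5.png

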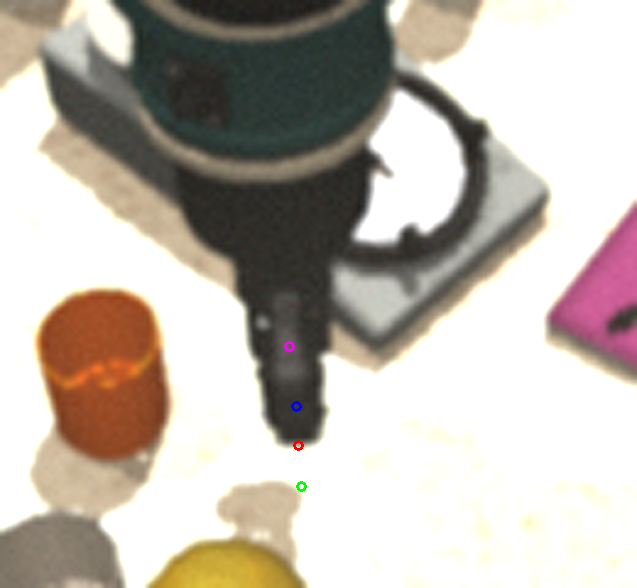

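arm_command(plan=[0,0,-8,0,50,0,0,-6,0,50,0,0,-4,0,50,0,0,-2,0,50,0,0,0,0,50])

```text
time_s: 12.85
ee_pos: [0.4554, 0.1798, 0.0091]
tool_rot: [-2.989, -0.966, 0.001]
ft_force: [-0.6, -0.3, -0.1]
gripper_width: 0.0429
gripper_force: 0.0
```

arm_command(plan=[0,0,-2,0,50,0,0,-2,0,50,0,0,-2,0,50,0,0,0,0,50])

```text
time_s: 13.25
ee_pos: [0.4554, 0.1798, 0.003]
tool_rot: [-2.989, -0.966, 0.001]
ft_force: [0.3, 0.0, -0.1]
gripper_width: 0.0427
gripper_force: 0.0
```

arm_command(plan=[0,0,-1,0,50,0,0,-1,0,50,0,0,0,0,50])

```text
time_s: 13.55
ee_pos: [0.4555, 0.1798, 0.0012]
tool_rot: [-2.989, -0.966, 0.0]
ft_force: [0.1, -0.5, -0.9]
gripper_width: 0.0428
gripper_force: 0.0
```

arm_command(plan=[0,0,-2,0,50,0,0,-2,0,50,0,0,0,0,50])

```text
time_s: 13.85
ee_pos: [0.4554, 0.1798, -0.003]
tool_rot: [-2.99, -0.965, 0.001]
ft_force: [0.3, -0.3, 0.1]
gripper_width: 0.0425
gripper_force: 0.0
```

Run:
```python
from h import *
T=manip.state()["ee_pos"];s=manip.snapshot("scene");cv2.imwrite("pics/s5.png",s)
u=np.array([-.585,.811,0])
for d,z in((0,0),(.0215,0),(.036,0),(-.0215,0),(0,.02),(0,.04)): print(d,z,px("scene",T+u*d+[0,0,z]))
g=cv2.cvtColor(s,cv2.COLOR_BGR2GRAY);c=px("scene",T).astype(int);x,y=c
for r in g[y-26:y+22,x-22:x+18]: print("".join("#" if v<80 else ("+" if v<175 else ".") for v in r))
print(c)
```

```text
0 0 [298.41458674 283.27377398]
0.0215 0 [298.96647171 291.4970107 ]
0.036 0 [299.35060139 297.22064776]
-0.0215 0 [297.88279874 275.34998772]
0 0.02 [297.92608068 278.26667952]
0 0.04 [297.42065387 273.08615055]
............+#############+##+++++++++++
............+#############+#++...+++++++
............+###############+......+++++
............+###############+...........
............+###############+...........
.............+##############+...........
.............+###############+..........
.............+######+########+..........
.............+##############+...........
.............+######+######++...........
..............+############+............
...............+###########+............
...............+###########+............
...............+###+#++####+............
..............++###########+............
...............+###########+............
...............+###########+............
...............+###########+............
................+##########+............
................+##########++...........
................+###########+...........
..............++##########
[... 390 characters left out ...]
.....++++...++++..................
...........+++++..++++..................
.........++++++++++++++.................
.........++++++++++++++.................
.........++++++++++++++.................
........+++++++++++++++.................
.......++++++++++++++++.................
..+++++++++++++++++++++.................
+++++++++++++++++++++++.................
++++++++++++++++++++++++................
+++++++++++++++++++++++++...............
+++++++++++++++++++++++++...............
+++++++++++++++++++++++++...............
+++++++++++++++++++++++++...............
+++++++++++++++++++++++++...............
++++++++++++++++++++++++++..............
++++++++++++++++++++++++++..............
[298 283]
```

arm_command(plan=[0,0,-2,0,50,0,0,-2,0,50,0,0,0,0,50])

```text
time_s: 14.2
ee_pos: [0.4554, 0.1798, -0.007]
tool_rot: [-2.99, -0.965, 0.001]
ft_force: [0.3, 0.3, -0.6]
gripper_width: 0.0425
gripper_force: 0.0
```

arm_command(plan=[0,0,-2,0,50,0,0,0,0,50])

```text
time_s: 14.4
ee_pos: [0.4554, 0.1798, -0.009]
tool_rot: [-2.989, -0.966, 0.001]
ft_force: [0.2, -0.4, -0.4]
gripper_width: 0.0427
gripper_force: 0.0
```

arm_command(plan=[0,0,-1.5,0,50,0,0,-1.5,0,50,0,0,0,0,50])

```text
time_s: 14.7
ee_pos: [0.4554, 0.1797, -0.0119]
tool_rot: [-2.99, -0.966, 0.001]
ft_force: [-0.3, 0.5, -0.1]
gripper_width: 0.0428
gripper_force: 0.0
```

arm_command(plan=[0,0,-1.5,0,50,0,0,-1.5,0,50,0,0,0,0,50])

```text
time_s: 15.0
ee_pos: [0.4555, 0.1798, -0.0149]
tool_rot: [-2.989, -0.966, 0.0]
ft_force: [-0.3, -1.6, -0.2]
gripper_width: 0.0427
gripper_force: 0.0
```

arm_command(plan=[0,0,-1.5,0,50,0,0,-1.5,0,50,0,0,0,0,50])

```text
time_s: 15.3
ee_pos: [0.4554, 0.1798, -0.0179]
tool_rot: [-2.989, -0.966, 0.001]
ft_force: [-0.6, -0.4, -0.0]
gripper_width: 0.0429
gripper_force: 0.0
```

arm_command(plan=[0,0,-1.5,0,50,0,0,-1.5,0,50,0,0,0,0,50])

```text
time_s: 15.6
ee_pos: [0.4554, 0.1798, -0.0209]
tool_rot: [-2.989, -0.966, 0.0]
ft_force: [-0.1, 0.5, -0.6]
gripper_width: 0.0429
gripper_force: 0.0
```

arm_command(plan=[0,0,-1.5,0,50,0,0,-1.5,0,50,0,0,0,0,50])

```text
time_s: 15.9
ee_pos: [0.4554, 0.1798, -0.0239]
tool_rot: [-2.989, -0.966, 0.001]
ft_force: [-0.4, 0.5, -0.3]
gripper_width: 0.0428
gripper_force: 0.0
```

arm_command(plan=[0,0,-1,0,50,0,0,-1,0,50,0,0,0,0,50])

```text
time_s: 16.2
ee_pos: [0.4555, 0.1798, -0.0258]
tool_rot: [-2.989, -0.966, 0.0]
ft_force: [1.0, 0.3, -0.0]
gripper_width: 0.0423
gripper_force: 0.0
```

Run:
```python
from h import *
T=manip.state()["ee_pos"];s=manip.snapshot("scene");cv2.imwrite("pics/s6.png",s)
u=np.array([-.585,.811,0])
for d in(0,.0215,.036,-.0215):
  for z in(0,.03): print(d,z,px("scene",[T[0]+u[0]*d,T[1]+u[1]*d,z]).round(1))
g=cv2.cvtColor(s,cv2.COLOR_BGR2GRAY)
for y in range(262,312): print(y,"".join("#" if v<80 else ("+" if v<175 else ".") for v in g[y,270:320]))
```

```text
0 0 [298.3 282.5]
0 0.03 [297.5 274.9]
0.0215 0 [298.8 290.8]
0.0215 0.03 [298.1 283.2]
0.036 0 [299.2 296.5]
0.036 0.03 [298.5 289. ]
-0.0215 0 [297.8 274.6]
-0.0215 0.03 [297.  266.9]
262 +.................+#############++#+..............
263 ++................+#############++++..............
264 ++.................+############++++..............
265 ++.................+#############+++..............
266 #+.................+###############+..............
267 #+.................+###############+..............
268 #+.................+###############+..............
269 #+.................+###############+..............
270 ++..................+##############+..............
271 +...................+##############+..............
272 +...................+#############++..............
273 +...................+######+#####++...............
274 ....................++###########+................
275 ...................+++###########+................
276 ..................++++############+...............
277 .................+++++#####+######+...............
278 .................+++++########
[... 1135 characters left out ...]
+++++++++++++++++++++++.................
300 .+++++++++++++++++++++++++++++++++................
301 +++++++++++++++++++++++++++++++++++...............
302 +++++++++++++++++++++++++++++++++++...............
303 ++++++++++++++++++++++++++++++++++++..............
304 ++++++++++++++++++++++++++++++++++++..............
305 +++++++++++++++++++++++++++++++++++++.............
306 ++++++++++++++++++++++++++++++++++++..............
307 ++++++++++++++++++++++++++++++++++++..............
308 ++++++++++++++++++++++++++++++++++++..............
309 ++++++++++++++++++++++++++++++++++++..............
310 ++++++++++++++++++++++++++++++++++++..............
311 ++++++++++++++++++++++++++++++++++++..............
```

arm_command(plan=[0,0,-1.5,0,50,0,0,-1.5,0,50,0,0,0,0,50])

```text
time_s: 16.55
ee_pos: [0.4554, 0.1798, -0.0289]
tool_rot: [-2.989, -0.966, 0.001]
ft_force: [-0.2, 0.2, -0.6]
gripper_width: 0.0426
gripper_force: 0.0
```

arm_command(plan=[0,0,-1,0,50,0,0,-1,0,50,0,0,0,0,50])

```text
time_s: 16.85
ee_pos: [0.4555, 0.1798, -0.0309]
tool_rot: [-2.99, -0.966, 0.0]
ft_force: [0.5, -0.8, -0.3]
gripper_width: 0.0429
gripper_force: 0.0
```

arm_command(plan=[0,0,-1,0,50,0,0,-1,0,50,0,0,0,0,50])

```text
time_s: 17.15
ee_pos: [0.4555, 0.1798, -0.0328]
tool_rot: [-2.989, -0.966, 0.0]
ft_force: [0.0, 0.9, -0.2]
gripper_width: 0.0425
gripper_force: 0.0
```

arm_command(plan=[0,0,-1,0,50,0,0,-1,0,50,0,0,0,0,50])

```text
time_s: 17.45
ee_pos: [0.4555, 0.1798, -0.0349]
tool_rot: [-2.99, -0.965, 0.0]
ft_force: [0.3, -0.2, 0.5]
gripper_width: 0.0428
gripper_force: 0.0
```

arm_command(plan=[0,0,-1,0,50,0,0,-1,0,50,0,0,0,0,50])

```text
time_s: 17.75
ee_pos: [0.4555, 0.1798, -0.0369]
tool_rot: [-2.989, -0.966, 0.0]
ft_force: [0.1, -0.0, -1.1]
gripper_width: 0.0428
gripper_force: 0.0
```

arm_command(plan=[0,0,-1,0,50,0,0,-1,0,50,0,0,0,0,50])

```text
time_s: 18.05
ee_pos: [0.4555, 0.1798, -0.0389]
tool_rot: [-2.989, -0.966, 0.0]
ft_force: [0.3, -0.1, -0.4]
gripper_width: 0.0428
gripper_force: 0.0
```

arm_command(plan=[0,0,-1,0,50,0,0,-1,0,50,0,0,0,0,50])

```text
time_s: 18.35
ee_pos: [0.4557, 0.1799, -0.0395]
tool_rot: [2.988, 0.965, 0.001]
ft_force: [-11.3, -5.4, 41.3]
gripper_width: 0.0427
gripper_force: 20.5
```

The fingertips sit about 39 mm above the reported TCP at half opening. The first cup descent therefore ended above the rim, and the jar was held by its lid. I'll redo the cup grasp with that offset.

arm_command(plan=[0,0,10,0,50,0,0,30,0,60,0,0,40,0,100,0,0,40,0,100,0,0,20,0,100,10,30,0,0,100,15,40,0,0,100,10,30,0,0,100,6,17,0,0,100,0,0,0,0,100])

```text
time_s: 19.35
ee_pos: [0.4964, 0.2994, 0.0991]
tool_rot: [-2.987, -0.969, 0.0]
ft_force: [-0.5, -0.5, -0.2]
gripper_width: 0.0854
gripper_force: 0.0
```

arm_command(plan=[0,0,-20,0,100,0,0,-20,0,100,0,0,-20,0,100,0,0,-15,0,100,0,0,-10,0,100,0,0,0,0,100])

```text
time_s: 19.95
ee_pos: [0.496, 0.2963, 0.0133]
tool_rot: [2.989, 0.965, -0.003]
ft_force: [-0.1, -0.5, 1.0]
gripper_width: 0.0851
gripper_force: 0.0
```

arm_command(plan=[0,0,-4,0,100,0,0,-4,0,100,0,0,-4,0,100,0,0,0,0,100])

```text
time_s: 20.35
ee_pos: [0.4964, 0.2967, 0.002]
tool_rot: [2.989, 0.966, -0.001]
ft_force: [0.0, -0.1, -0.4]
gripper_width: 0.0853
gripper_force: 0.0
```

arm_command(plan=[0,0,-8,0,100,0,0,-8,0,100,0,0,-6,0,100,0,0,0,0,100])

```text
time_s: 20.75
ee_pos: [0.496, 0.2965, -0.0208]
tool_rot: [2.989, 0.966, -0.002]
ft_force: [-0.2, -0.9, 0.8]
gripper_width: 0.0859
gripper_force: 0.0
```

arm_command(plan=[0,0,0,0,60,0,0,0,0,60,0,0,0,0,50,0,0,0,0,50,0,0,0,0,50,0,0,0,0,50], grip_force=25)

```text
time_s: 21.35
ee_pos: [0.4968, 0.297, -0.0194]
tool_rot: [-2.989, -0.966, -0.001]
ft_force: [-1.7, 0.3, 5.4]
gripper_width: 0.0566
gripper_force: 26.2
```

arm_command(plan=[0,0,8,0,50,0,0,20,0,50,0,0,35,0,50,0,0,35,0,50,0,0,23,0,50,0,-20,0,0,50,2,-35,0,0,50,6,-40,0,0,50,6,-40,0,0,50,6,-40,0,0,50])

```text
time_s: 22.35
ee_pos: [0.5164, 0.1202, 0.1017]
tool_rot: [2.989, 0.966, 0.0]
ft_force: [0.9, -0.1, -2.6]
gripper_width: 0.0569
gripper_force: 27.3
```

arm_command(plan=[14,-32,0,0,50,20,-24,0,0,50,20,-20,0,0,50,20,-18,0,0,50,20,-15,0,0,50,15,-10,0,0,50,5,-5,0,0,50,0,0,0,0,50,0,0,0,0,50])

```text
time_s: 23.25
ee_pos: [0.6298, -0.0014, 0.1013]
tool_rot: [-2.989, -0.966, 0.001]
ft_force: [0.8, 0.6, -1.7]
gripper_width: 0.0567
gripper_force: 27.3
```

Run:
```python
from h import *
f=lambda p:np.round(np.array(p)*1000,1).tolist()
print(f(manip.state()["ee_pos"]))
# pan in s1/t1: edges vs prediction
for n,F in(("scene","s1"),("top","t1")):
    im=cv2.imread(f"pics/{F}.png");g=cv2.cvtColor(im,cv2.COLOR_BGR2GRAY)
    u=np.array([px(n,[.6305+.06*np.cos(a),-.002+.06*np.sin(a),.08]) for a in np.linspace(0,2*np.pi,90)])
    print(n,u.min(0),u.max(0)); x0,y0=u.min(0).astype(int)-5;x1,y1=u.max(0).astype(int)+6
    for y in range(y0,y1): print(y,x0,"".join("%x"%(v//16) for v in g[y,x0:x1]))
```

```text
[629.8, -1.4, 101.3]
scene [254.33088437 169.9889259 ] [300.52045888 200.70652565]
164 249 1247777777666776679ceeeeeeeeeeeeeeeeeeeeeeeeeefffffffffff
165 249 125899888887887778cdeddeeddeeeeeeeeeeeeeeeeeeffffffffffff
166 249 12579999999999989bdeeddddddeeeeeeeeeeeeeeeeefffffffffffff
167 249 23579999999999999cefeeeeeeeeeeeeeeeeeeeeeeeefffffffffffff
168 249 2247899999999999bdefffffeffffffeeeeeeeeeeeeffffffffffffff
169 249 224689999999999adefffffffffffefeeeefffeeeeeffffffffffffff
170 249 23468999999999bdeffffeeeeeeeeeeeeeeeeeefeffffffffffffffff
171 249 2235899999999adefffeeeeeeeeeeeeddeeeeeeeeffffffffffffffff
172 249 2235789999999beffeeeeedddddddddddddddddeeeeefffffffffffff
173 249 2234677888899bdeeeeedddddddddddedddddddddeeeeefffffffffee
174 249 2234566777789ceeedddddddddddddddddddddddddddeeefffffffeef
175 249 223456676678acdeddddddeddddddddddddddddddddddeeeeffffffff
176 249 12345777778acddddddddedddddedddeddddddddddddddeeeffffffff
177 249 1235789989bdddddddddeddddddddddddddddddddddddddeeefffffff
178 249 22358accbbddddddddddddddddddddddedeedddddddddddddeeffffff
179 249 22358bdeddddddddedd
[... 3679 characters left out ...]
ccccccc988868cdd
171 291 68998654459ccccccccccccccccccccccccccc988885bddd
172 291 78999655445accccccccccccccccccccccccba878886bddd
173 291 7999986544469ccccccccccccccccdcdcccb98888876cddd
174 291 79999986544458bcccccccccccdcccdcdca887888858cddd
175 291 8999999885444479acccccccccdccddca9778878985bdddd
176 291 8999999996544445689bcccccccdba9877778879975bccde
177 291 6888899998854444445788899988764477878889868ccdde
178 291 4688888889986444444444444444466677888999859cdddd
179 291 446888888888876654444444446667777788999976bddddd
180 291 444788888888888876666666667777877889999976cdddee
181 291 444588888877767666777778778787778999999868cdddee
182 291 44446887655544444456677777778988999999985abcdddd
```

arm_command(plan=[2,0,-10,0,50,0,0,-12,0,50,0,0,-10,0,50,0,0,-5,0,50,0,0,-3,0,50,0,0,-2,0,50,0,0,-1,0,50,0,0,0,0,50,0,0,0,0,50])

```text
time_s: 24.15
ee_pos: [0.6327, -0.0021, 0.0585]
tool_rot: [2.989, 0.966, 0.001]
ft_force: [-1.3, -0.5, 0.4]
gripper_width: 0.057
gripper_force: 27.3
```

arm_command(plan=[0,0,-1,0,50,0,0,-1,0,50,0,0,0,0,50])

```text
time_s: 24.45
ee_pos: [0.6327, -0.0022, 0.0563]
tool_rot: [2.989, 0.966, 0.0]
ft_force: [-0.3, -0.4, 0.4]
gripper_width: 0.0568
gripper_force: 27.3
```

arm_command(plan=[0,0,0,0,66,0,0,0,0,72,0,0,0,0,80,0,0,0,0,95,0,0,0,0,95,0,0,15,0,95,0,0,30,0,95,0,0,40,0,95,0,0,40,0,95,0,0,0,0,95])

```text
time_s: 25.45
ee_pos: [0.6351, -0.0016, 0.188]
tool_rot: [2.987, 0.965, 0.012]
ft_force: [1.3, -0.2, -0.7]
gripper_width: 0.0815
gripper_force: 0.0
```

arm_command(plan=[-20,-25,0,0,0,-28,-35,0,0,0,-28,-35,0,0,0,-28,-35,0,0,0,-24,-30,0,0,0,-14,-18,0,0,0,0,0,0,0,0,0,0,0,0,0])

```text
time_s: 26.25
ee_pos: [0.4907, -0.1802, 0.1819]
tool_rot: [2.989, 0.964, 0.001]
ft_force: [0.3, 0.8, 0.5]
gripper_width: -0.0
gripper_force: 0.0
```

Run:
```python
from h import *
print(manip.state()["ee_pos"],manip.state()["gripper_width"])
s=np.mean([manip.snapshot("scene") for _ in range(3)],0).astype(np.uint8);t=np.mean([manip.snapshot("top") for _ in range(3)],0).astype(np.uint8)
cv2.imwrite("pics/s7.png",s);cv2.imwrite("pics/t7.png",t)
A=cv2.resize(s[120:250,230:360],None,fx=4.6,fy=4.6,interpolation=cv2.INTER_CUBIC)
B=cv2.resize(t[135:235,280:330],None,fx=4,fy=4,interpolation=cv2.INTER_CUBIC)
o=np.zeros((600,800,3),np.uint8);o[:598,:598]=A;o[:400,600:800]=B;cv2.imwrite("pics/c7.png",o)
```

```text
[ 0.49072238 -0.18020228  0.18193045] -1.2891577317342294e-05
```

View pics/c7.png

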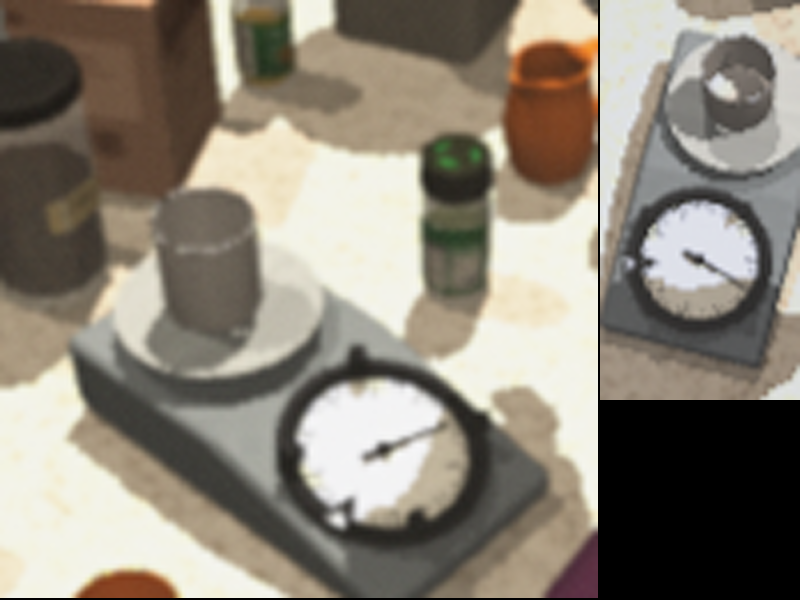

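The cup stands on the pan and the jar is upright on the worktop. In the scene crop:
- Dial centre: (383,450).
- Pointer tip: (445,427).
- Zero wedge: (340,513).
- Lugs: (357,355), (485,422), (415,518) and (290,455).

Next I'll measure the angles in the dial plane.

```bash
cat > dial.py <<'E'
from h import *
YAW=np.radians(-14.3)
def frame(c0=(.5065,.028,.0471)):
    R=np.array([[np.cos(YAW),-np.sin(YAW),0],[np.sin(YAW),np.cos(YAW),0],[0,0,1]])
    a=np.radians(15)
    return np.array(c0),R@[np.cos(a),0,np.sin(a)],R@[0,-1,0],R@[-np.sin(a),0,np.cos(a)]
def polar(n,im,c0,h=0.,half=26):
    """in-plane (up-slope, clockwise-side) mm coords of every pixel near the dial, plane h m above pointer plane"""
    c,ex,ey,nn=frame(c0)
    u0,v0=px(n,c).astype(int);V,U=np.mgrid[v0-half:v0+half+1,u0-half:u0+half+1]
    cam=manip.camera_info(n);E=np.array(cam["extrinsics"])
    d=np.stack([(U-cam["cx"])/cam["fx"],(V-cam["cy"])/cam["fy"],np.ones(U.shape)],-1)@E[:3,:3].T
    t=((c+nn*h-E[:3,3])@nn)/(d@nn);P=E[:3,3]+d*t[...,None]-c
    return P@ex*1e3,P@ey*1e3,im[v0-half:v0+half+1,u0-half:u0+half+1]
def measure(n,im,off=None,verbose=True):
    c0=np.array([.5065,.028,.0471])
    # centre: the black ring, outer/inner boundary -> circle through white-face edge
    c,ex,ey,nn=frame(c0)
    X,Y,p=polar(n,im,c0);g=cv2.cvtColor(p,cv2.COLOR_BGR2GRAY).astype(float)
    # inner edge of ring: along each direction, radius where grey falls to half between 38 and 56 mm
    if off is None:
        from scipy.interpolate import griddata
        from scipy.optimize import least_squares
        A=np.linspace(0,2*np.pi,72,endpoint=False);r=np.arange(36,58,.5);pts=[]
        G=griddata(np.c_[X.ravel(),Y.ravel()],g.ravel(),(np.outer(np.cos(A),r),np.outer(np.sin(A),r)))
        for i,a in enumerate(A):
            k=np.argmin(np.diff(G[i]));pts.append((r[k]+.25)*np.array([np.cos(a),np.sin(a)]))
        pts=np.array(pts);q=least_squares(lambda z:np.hypot(pts[:,0]-z[0],pts[:,1]-z[1])-z[2],[0,0,48],loss="soft_l1").x
        off=q[:2];print(n,"face circle",q.round(1))
    x,y=X-off[0],Y-off[1];R=np.hypot(x,y);T=np.degrees(np.arctan2(y,x))
    return x,y,R,T,g,p,off
E
python3 - <<'E'
from dial import *
for n,F in(("scene","s7"),("top","t7")):
    im=cv2.imread(f"pics/{F}.png");x,y,R,T,g,p,off=measure(n,im)
    m=(g<95)&(R<36);k,l,st,ce=cv2.connectedComponentsWithStats(m.astype(np.uint8),connectivity=8)
    j=1+np.argmax(st[1:,4]);q=l==j
    print("pointer comp",st[j],"hub/fit")
    far=q&(R>15);w=120-g[far];print(" pointer ang",np.degrees(np.arctan2((y[far]*w).sum(),(x[far]*w).sum())).round(1),"maxR",R[q].max().round(1))
    xy=np.c_[x[q],y[q]].astype(np.float32);v=cv2.fitLine(xy,cv2.DIST_L2,0,.01,.01).ravel();print(" line dir",np.degrees(np.arctan2(v[1],v[0])).round(1),"through",v[2:].round(1),"offset mm",(v[2]*v[1]-v[3]*v[0]).round(2))
    # ring profile light wedge
    for lo,hi,name in((36,46,"face dark"),(49,57,"ring light")):
        mm=(R>lo)&(R<hi);b=np.round(T[mm]/8).astype(int)*8;v=g[mm]
        print(name,{int(a):int(np.mean(v[b==a])) for a in np.unique(b)})
E
```

```text
scene face circle [ 0.8  0.5 47. ]
pointer comp [26 26  3  2  5] hub/fit
 pointer ang 0.0 maxR 3.6
 line dir -77.4 through [-0.1  0.2] offset mm 0.1
face dark {-176: 163, -168: 123, -160: 90, -152: 128, -144: 154, -136: 167, -128: 177, -120: 218, -112: 131, -104: 152, -96: 222, -88: 228, -80: 224, -72: 216, -64: 217, -56: 191, -48: 206, -40: 226, -32: 227, -24: 230, -16: 227, -8: 234, 0: 218, 8: 227, 16: 215, 24: 170, 32: 195, 40: 225, 48: 229, 56: 226, 64: 235, 72: 221, 80: 220, 88: 225, 96: 196, 104: 132, 112: 152, 120: 161, 128: 169, 136: 164, 144: 152, 152: 159, 160: 161, 168: 164, 176: 161}
ring light {-176: 43, -168: 43, -160: 39, -152: 40, -144: 43, -136: 43, -128: 43, -120: 43, -112: 136, -104: 141, -96: 59, -88: 58, -80: 55, -72: 47, -64: 42, -56: 45, -48: 63, -40: 59, -32: 60, -24: 58, -16: 56, -8: 55, 0: 57, 8: 57, 16: 54, 24: 43, 32: 42, 40: 52, 48: 55, 56: 53, 64: 58, 72: 54, 80: 53, 88: 53, 96: 44, 104: 41, 112: 40, 120: 44, 128: 44, 136: 40, 144: 44, 152: 43, 160: 42, 168: 40, 176: 41}
top face circle [ 0.6  0.5 46.8]
pointer comp [25 26  3  2  5] hub/fit
 pointer ang 
[... 230 characters left out ...]
 198, -56: 197, -48: 203, -40: 189, -32: 190, -24: 210, -16: 207, -8: 203, 0: 199, 8: 215, 16: 177, 24: 150, 32: 184, 40: 204, 48: 205, 56: 206, 64: 217, 72: 194, 80: 202, 88: 204, 96: 179, 104: 114, 112: 140, 120: 142, 128: 155, 136: 151, 144: 135, 152: 156, 160: 157, 168: 162, 176: 144}
ring light {-176: 49, -168: 49, -160: 49, -152: 53, -144: 50, -136: 51, -128: 51, -120: 53, -112: 93, -104: 87, -96: 58, -88: 55, -80: 55, -72: 50, -64: 54, -56: 57, -48: 58, -40: 55, -32: 56, -24: 61, -16: 59, -8: 60, 0: 58, 8: 54, 16: 60, 24: 53, 32: 52, 40: 55, 48: 53, 56: 56, 64: 53, 72: 55, 80: 52, 88: 53, 96: 47, 104: 47, 112: 46, 120: 46, 128: 47, 136: 48, 144: 48, 152: 48, 160: 50, 168: 49, 176: 49}
```

```bash
cat >> dial.py <<'E'
def peak(T,g,m,dark,c,w):
    """weighted mean angle of a mark near c (deg) within w; background = median in the window"""
    d=(T-c+180)%360-180;k=m&(abs(d)<w);b=np.median(g[k]);v=(b-g[k]) if dark else (g[k]-b)
    v=np.clip(v-15,0,None);return c+(d[k]*v).sum()/max(v.sum(),1e-6),v.sum()
def pointer(n,im,c,off=None,w=9,r=(14,40)):
    x,y,R,T,g,p,off=measure(n,im,off)
    for _ in range(3): c,s=peak(T,g,(R>r[0])&(R<r[1]),True,c,w)
    return c,s,off
def zero(n,im,c,off=None):
    x,y,R,T,g,p,off=measure(n,im,off);a=c
    for _ in range(3): a,s=peak(T,g,(R>37)&(R<45),True,a,10)
    X,Y,p=polar(n,im,np.array([.5065,.028,.0471]),.0032);R2=np.hypot(X-off[0],Y-off[1]);T2=np.degrees(np.arctan2(Y-off[1],X-off[0]))
    b=c
    for _ in range(3): b,s2=peak(T2,g,(R2>48)&(R2<57),False,b,12)
    return a,s,b,s2
E
python3 - <<'E'
from dial import *
for n,F in(("scene","s7"),("top","t7")):
    im=cv2.imread(f"pics/{F}.png")
    off=measure(n,im)[-1]
    for r in((14,28),(14,40),(26,42)): print(n,r,np.round(pointer(n,im,104,off,9,r)[:2],1))
    print("zero",np.round(zero(n,im,-108,off),1))
    # empty-pan pointer at 0, with s1
im=cv2.imread("pics/s1.png");print("empty",np.round(pointer("scene",im,0,None)[:2],1))
print(manip.state()["joints"].round(2))
E
```

```text
scene face circle [ 0.8  0.5 47. ]
scene (14, 28) [102.4  22. ]
scene (14, 40) [104.8 142. ]
scene (26, 42) [104.9 122. ]
zero [-109.5  366.  -108.9  454. ]
top face circle [ 0.6  0.5 46.8]
top (14, 28) [107.1  52. ]
top (14, 40) [106.7 122. ]
top (26, 42) [106.  70.]
zero [-109.2  189.  -108.9  361. ]
scene face circle [ 0.7  0.3 47.3]
empty [  0.8 103. ]
[ 0.74  0.29 -0.53  1.87  0.17  1.03 -0.8 ]
```

arm_command(plan=[0,0,5,-0.11,0,0,0,5,-0.11,0,0,0,5,-0.11,0,0,0,0,-0.11,0,0,0,0,-0.11,0,0,0,0,-0.11,0,0,0,0,-0.11,0,0,0,0,-0.1,0,0,0,0,0,0])

```text
time_s: 27.45
ee_pos: [0.4907, -0.1797, 0.1962]
tool_rot: [-3.118, 0.386, 0.0]
ft_force: [-0.2, 0.5, 0.2]
gripper_width: 0.0002
gripper_force: 0.0
```

arm_command(plan=[8,28,0,0,0,12,40,0,0,0,14,45,0,0,0,14,45,0,0,0,12,42,0,0,0,7,25,0,0,0,3,11,0,0,0,0,0,-30,0,0,0,0,-20,0,0,0,0,0,0,0])

```text
time_s: 28.45
ee_pos: [0.5591, 0.055, 0.1439]
tool_rot: [3.118, -0.382, -0.006]
ft_force: [-0.7, -0.8, 0.6]
gripper_width: 0.0001
gripper_force: 0.0
```

arm_command(plan=[2,2,-20,0,0,0,0,-30,0,0,0,0,-25,0,0,0,0,-15,0,0,0,0,-10,0,0,0,0,-6,0,0,0,0,-4,0,0,0,0,-3,0,0,0,0,0,0,0])

```text
time_s: 29.35
ee_pos: [0.5627, 0.0578, 0.0335]
tool_rot: [-3.118, 0.384, -0.0]
ft_force: [-0.3, -0.4, -0.3]
gripper_width: -0.0001
gripper_force: 0.0
```

arm_command(plan=[-5,2.2,-2,0,0,-7.5,3,-3,0,0,-8,4,-3,0,0,-5.5,4.1,-1.7,0,0,-5.3,4.1,-1.6,0,0,-6.3,2.6,-1.8,0,0,-6.2,2.5,-1.8,0,0,-6.7,0.8,-1.8,0,0,-6.7,0.8,-1.8,0,0,0,0,0,0,0])

```text
time_s: 30.35
ee_pos: [0.5043, 0.082, 0.0145]
tool_rot: [3.118, -0.384, -0.001]
ft_force: [-0.8, -0.7, -0.3]
gripper_width: 0.0002
gripper_force: 0.0
```

arm_command(plan=[-6.6,-1.1,-1.7,0,0,-6.7,-1.1,-1.7,0,0,-6.3,-2.8,-1.5,0,0,-6.3,-2.8,-1.5,0,0,-5.3,-4.3,-1.1,0,0,-5.3,-4.3,-1.1,0,0,-4.1,-5.6,-0.7,0,0,-4.1,-5.7,-0.7,0,0,-3.8,-8.4,-0.4,0,0,0,0,0,0,0])

```text
time_s: 31.35
ee_pos: [0.4563, 0.0445, 0.0042]
tool_rot: [3.117, -0.386, -0.001]
ft_force: [0.5, -0.2, -0.3]
gripper_width: 0.0003
gripper_force: 0.0
```

```bash
cat > look.py <<'E'
from dial import *
import sys
O={"scene":np.array([.8,.5]),"top":np.array([.6,.5])}
def shot(n,k=3): return np.mean([manip.snapshot(n) for _ in range(k)],0).astype(np.uint8)
def ring(n,im):
    X,Y,p=polar(n,im,np.array([.5065,.028,.0471]),.0032);g=cv2.cvtColor(p,cv2.COLOR_BGR2GRAY)
    R=np.hypot(X-O[n][0],Y-O[n][1]);T=np.degrees(np.arctan2(Y-O[n][1],X-O[n][0]));m=(R>49)&(R<56)
    b=np.round(T[m]/6).astype(int)*6;v=g[m];return {int(a):int(v[b==a].mean()) for a in np.unique(b) if v[b==a].mean()>72}
E
python3 - <<'E'
from look import *
im=shot("scene",1);cv2.imwrite("pics/s8.png",im);print(ring("scene",im));print(manip.state()["ee_pos"])
E
```

```text
{-156: 79, -150: 80, -144: 84, -138: 93, -132: 78, -126: 72, -120: 88, -90: 79}
[0.45650177 0.04506607 0.00428638]
```

I've used all ten picture views, so from here I measure numerically. I'll lift clear to read the dial.

arm_command(plan=[0,0,15,0,0,0,0,30,0,0,0,0,35,0,0,-10,-40,20,0,0,-5,-45,10,0,0,0,-45,10,0,0,0,-40,0,0,0,0,0,0,0,0])

```text
time_s: 32.2
ee_pos: [0.4414, -0.1291, 0.1245]
tool_rot: [3.116, -0.394, 0.0]
ft_force: [0.7, 0.6, -0.3]
gripper_width: 0.0001
gripper_force: 0.0
```

Run:
```python
from look import *
for n in("scene","top"):
    im=shot(n,2);cv2.imwrite(f"pics/{n}9.png",im);print(n,ring(n,im))
    print(np.round(measure(n,im)[-1],1), "pointer",np.round(pointer(n,im,105,O[n])[:2],1))
print(manip.state()["ee_pos"])
```

```text
scene {-168: 72, -156: 82, -150: 81, -144: 87, -138: 95, -132: 80, -126: 74, -120: 89, -114: 73, -90: 81, 114: 120, 120: 141, 126: 84, 180: 78}
scene face circle [ 0.3  0.6 47.4]
[0.3 0.6] pointer [104.4 174. ]
top {114: 82, 120: 148, 126: 75}
top face circle [ 0.2  0.4 47.2]
[0.2 0.4] pointer [105. 261.]
[ 0.44185246 -0.12323799  0.12422856]
```

arm_command(plan=[4,40,0,0,0,4,45,0,0,0,4,45,0,0,0,4,30,0,0,0,0,13,-20,0,0,0,0,-35,0,0,0,0,-30,0,0,0,0,-20,0,0,0,0,-11,0,0,0,0,0,0,0])

```text
time_s: 33.4
ee_pos: [0.457, 0.0497, 0.0075]
tool_rot: [-3.118, 0.382, 0.003]
ft_force: [0.0, 1.1, 0.8]
gripper_width: -0.0001
gripper_force: 0.0
```

Run:
```python
from look import *
for n in("scene","top"):
    im=cv2.imread(f"pics/{n}9.png");print(n,"ptr",[np.round(pointer(n,im,105,O[n],8,r)[0],1) for r in((14,28),(14,38),(26,38))],"zero",np.round(zero(n,im,119,O[n]),1))
print(manip.state()["ee_pos"])
```

```text
scene ptr [np.float64(101.9), np.float64(104.5), np.float64(103.5)] zero [120.  286.  118.5 686. ]
top ptr [np.float64(107.3), np.float64(106.0), np.float64(104.5)] zero [120.7 226.  119.7 365. ]
[0.45702859 0.04965827 0.00753429]
```

arm_command(plan=[-0.5,-2,-3,0,0,-0.5,-3,0,0,0,-0.7,-3.4,0,0,0,-0.7,-3.5,0,0,0,-0.6,-3.5,0,0,0,0,0,0,0,0])

```text
time_s: 34.0
ee_pos: [0.4552, 0.0328, 0.0057]
tool_rot: [-3.118, 0.385, -0.001]
ft_force: [1.2, 0.5, 1.4]
gripper_width: 0.0001
gripper_force: 0.8
```

Run:
```python
from look import *
for n in("scene",):
    im=shot(n,3);cv2.imwrite(f"pics/{n}10.png",im);print(n,ring(n,im),"ptr",[np.round(pointer(n,im,105,O[n],6,r)[0],1) for r in((14,28),(14,36))],"zero",np.round(zero(n,im,109,O[n]),1))
print(manip.state()["ee_pos"])
```

```text
scene {-156: 77, -150: 79, -144: 83, -138: 92, -132: 78, -108: 79, -102: 76, -90: 79} ptr [np.float64(102.4), np.float64(103.5)] zero [109.   0. 109.   0.]
[0.45462296 0.03331787 0.00532049]
```

arm_command(plan=[0,0,15,0,0,0,0,30,0,0,0,0,35,0,0,-4,-40,20,0,0,-4,-45,10,0,0,-4,-45,10,0,0,-4,-35,0,0,0,0,0,0,0,0])

```text
time_s: 34.95
ee_pos: [0.4377, -0.136, 0.1253]
tool_rot: [3.116, -0.394, -0.001]
ft_force: [0.2, 1.1, -0.8]
gripper_width: -0.0001
gripper_force: 0.0
```

Run:
```python
from look import *
for n in("scene","top"):
    im=shot(n,6);cv2.imwrite(f"pics/{n}11.png",im);print(n,ring(n,im),measure(n,im)[-1].round(1),"ptr",[np.round(pointer(n,im,105,O[n],6,r)[0],1) for r in((14,28),(14,34),(20,36))],"zero",np.round(zero(n,im,107,O[n]),1))
print(manip.state()["ee_pos"])
```

```text
scene face circle [ 0.6  0.5 47.3]
scene {-168: 73, -162: 72, -156: 79, -150: 81, -144: 85, -138: 94, -132: 81, -108: 82, -102: 78, -90: 81, 102: 107, 108: 155, 174: 76, 180: 74} [0.6 0.5] ptr [np.float64(101.9), np.float64(102.1), np.float64(105.8)] zero [106.5 123.  105.3 619. ]
top face circle [ 0.1  0.2 46.7]
top {102: 118, 108: 103} [0.1 0.2] ptr [np.float64(107.7), np.float64(107.1), np.float64(105.2)] zero [106.3 242.  106.7 447. ]
[ 0.43892372 -0.13131544  0.12535681]
```

```bash
cat > ptr.py <<'E'
from look import *
from scipy.ndimage import map_coordinates
def prof(n,im,off,rs,As,h=0.):
    c,ex,ey,nn=frame();g=cv2.cvtColor(im,cv2.COLOR_BGR2GRAY).astype(float);out=[]
    for r in rs:
        q=[px(n,c+nn*h+(ex*(off[0]+r*np.cos(a))+ey*(off[1]+r*np.sin(a)))*1e-3) for a in np.radians(As)]
        q=np.array(q);out.append(map_coordinates(g,[q[:,1],q[:,0]],order=3))
    return np.array(out)
def cen(p,As,sgn):
    p=sgn*p;k=np.argmax(p);lo,hi=max(k-8,0),min(k+8,len(p)-1)
    w=p[lo:hi+1]-np.interp(As[lo:hi+1],[As[lo],As[hi]],[p[lo],p[hi]]);w=np.clip(w-.4*w.max(),0,None)
    return (w*As[lo:hi+1]).sum()/w.sum()
As=np.arange(88,124,.75)
def both(n,im,off):
    res=[]
    for rs in(np.arange(14,24,2),np.arange(20,30,2),np.arange(26,36,2)):
        res.append(round(cen(prof(n,im,off,rs,As).mean(0),As,-1),1))
    z=[round(cen(prof(n,im,off,np.arange(49,56,1.),As,.0032).mean(0),As,1),1)]
    return res,z
E
python3 - <<'E'
from ptr import *
for n,Fs in(("scene",("s7","scene9","scene11")),("top",("t7","top9","top11"))):
    for F in Fs: print(n,F,*both(n,cv2.imread(f"pics/{F}.png"),O[n]))
p=prof("scene",cv2.imread("pics/scene11.png"),O["scene"],np.arange(26,36,2),As).mean(0).astype(int);print(p)
p=prof("top",cv2.imread("pics/top11.png"),O["top"],np.arange(26,36,2),As).mean(0).astype(int);print(p)
# wedge on the face beyond the pointer tip
for n in("scene","top"): print(n,"face wedge r44-47",round(cen(prof(n,cv2.imread(f"pics/{n}11.png"),O[n],np.arange(43.5,46,.5),As).mean(0),As,-1),1))
E
```

```text
scene s7 [np.float64(104.4), np.float64(104.4), np.float64(105.1)] [np.float64(nan)]
scene scene9 [np.float64(104.4), np.float64(103.8), np.float64(103.8)] [np.float64(118.3)]ptr.py:12: RuntimeWarning: invalid value encountered in scalar divide
  return (w*As[lo:hi+1]).sum()/w.sum()
Traceback (most recent call last):
  File "ptr.py", line 18, in both
    z=[round(cen(prof(n,im,off,np.arange(49,56,1.),As,.0032).mean(0),As,1),1)]
                 ~~~~^^^^^^^^^^^^^^^^^^^^^^^^^^^^^^^^^^^^^^^
  File "ptr.py", line 6, in prof
    q=[px(n,c+nn*h+(ex*(off[0]+r*np.cos(a))+ey*(off[1]+r*np.sin(a)))*1e-3) for a in np.radians(As)]
       ~~^^^^^^^^^^^^^^^^^^^^^^^^^^^^^^^^^^^^^^^^^^^^^^^^^^^^^^^^^^^^^^^^^
  File "h.py", line 11, in px
    c=manip.camera_info(n);E=np.array(c["extrinsics"]);q=E[:3,:3].T@(np.array(p)-E[:3,3])
ValueError: time passes only in moves, steps and waits
```

```bash
sed -i 's/manip.camera_info(\(n\))/cam_(n)/' h.py dial.py; sed -i '2a import functools\n@functools.lru_cache(None)\ndef cam_(n): return manip.camera_info(n)' h.py
python3 - <<'E'
from ptr import *
f=lambda r:[[float(v) for v in q] for q in r]
for n,Fs in(("scene",("scene9","scene11")),("top",("t7","top9","top11"))):
    for F in Fs: print(n,F,*f(both(n,cv2.imread(f"pics/{F}.png"),O[n])))
for n in("scene","top"):
    im=cv2.imread(f"pics/{n}11.png");print(prof(n,im,O[n],np.arange(26,36,2),As).mean(0).astype(int))
    print(n,"face wedge",round(cen(prof(n,im,O[n],np.arange(43.5,46,.5),As).mean(0),As,-1),1))
E
```

```text
scene scene9 [104.4, 103.8, 103.8] [118.3]
scene scene11 [104.4, 104.4, 104.6] [105.5]
top t7 [104.5, 104.3, 105.6] [91.3]
top top9 [104.4, 104.4, 104.6] [118.7]
top top11 [104.5, 104.3, 104.6] [105.8]
[243 243 243 243 243 242 242 241 240 238 236 233 229 223 217 209 201 192
 183 175 169 165 163 163 167 172 180 188 198 207 215 222 228 233 237 239
 241 242 243 243 243 243 243 243 243 243 243 243]
scene face wedge 106.5
[222 222 222 222 222 222 222 221 220 219 216 213 208 202 194 185 176 166
 156 147 139 134 131 132 136 143 151 162 173 184 194 202 209 214 217 219
 220 221 221 221 221 221 221 221 221 222 222 222]
top face wedge 106.7
```

arm_command(plan=[4,40,0,0,0,4,45,0,0,0,4,45,0,0,0,4,41,0,0,0,1.5,0,-20,0,0,0,0,-35,0,0,0,0,-30,0,0,0,0,-20,0,0,0,0,-15,0,0,0,0,0,0,0])

```text
time_s: 36.55
ee_pos: [0.4552, 0.0396, 0.0039]
tool_rot: [3.118, -0.384, -0.005]
ft_force: [0.7, 0.3, 0.0]
gripper_width: 0.0001
gripper_force: 0.0
```

arm_command(plan=[-0.5,-2,0,0,0,-0.5,-2,0,0,0,-0.4,-1.5,0,0,0,-0.4,-1.8,0,0,0,0,0,0,0,0,0,0,0,0,0])

```text
time_s: 37.15
ee_pos: [0.4547, 0.0321, 0.0055]
tool_rot: [-3.118, 0.384, -0.0]
ft_force: [0.3, 1.3, 0.1]
gripper_width: 0.0001
gripper_force: 0.2
```

arm_command(plan=[0,0,15,0,0,0,0,30,0,0,0,0,35,0,0,-4,-40,20,0,0,-4,-45,10,0,0,-4,-45,10,0,0,-4,-35,0,0,0,0,0,0,0,0])

```text
time_s: 37.95
ee_pos: [0.4377, -0.1374, 0.1255]
tool_rot: [3.116, -0.394, 0.0]
ft_force: [0.7, 1.0, 0.2]
gripper_width: 0.0003
gripper_force: 0.0
```

Run:
```python
from ptr import *
f=lambda r:[[float(v) for v in q] for q in r]
for n in("scene","top"):
    im=shot(n,4);cv2.imwrite(f"pics/{n}12.png",im);print(n,*f(both(n,im,O[n])),"face wedge",round(cen(prof(n,im,O[n],np.arange(43.5,46,.5),As).mean(0),As,-1),1))
print(manip.state()["ee_pos"],manip.state()["time_s"])
```

```text
scene [104.4, 103.8, 103.9] [104.7] face wedge 105.1
top [104.5, 104.4, 104.6] [103.6] face wedge 104.6
[ 0.43870997 -0.13206844  0.12533556] 38.35
```

Run:
```python
from h import *
for n,a in(("scene","scene0"),("top","top0")):
    for F in(a,n+"12"):
        h=cv2.cvtColor(cv2.imread(f"pics/{F}.png"),cv2.COLOR_BGR2HSV)
        for nm,lo,hi in(("lemon",(22,150,100),(35,255,255)),):
            k,l,st,ce=cv2.connectedComponentsWithStats(cv2.inRange(h,lo,hi));j=1+np.argmax(st[1:,4]);print(F,nm,ce[j].round(1),st[j,4])
d=cv2.absdiff(cv2.imread("pics/scene0.png"),cv2.imread("pics/scene12.png")).max(2)
for nm,(x0,x1,y0,y1) in dict(tea=(190,232,280,358),tumbler=(362,390,133,172),jug=(338,366,125,160)).items(): print(nm,(d[y0:y1,x0:x1]>45).mean().round(3))
# cup silhouette against the light pan, scene view: dark columns at mid height
g=cv2.cvtColor(cv2.imread("pics/scene12.png"),cv2.COLOR_BGR2GRAY)
e=lambda z,c=(.632,-.0015):[px("scene",[c[0]+.029*np.cos(a),c[1]+.029*np.sin(a),z]) for a in np.linspace(0,6.3,60)]
print("pred rim",np.min(e(.139),0),np.max(e(.139),0),"pred base",np.min(e(.077),0),np.max(e(.077),0))
for y in range(158,198,3): print(y,"".join("%x"%(v//16) for v in g[y,255:300]))
print(manip.close_job())
```

```text
scene0 lemon [282.7 307.7] 627
scene12 lemon [282.7 307.7] 626
top0 lemon [229.8 218.8] 261
top12 lemon [229.9 218.9] 257
tea 0.001
tumbler 0.294
jug 0.198
pred rim [262.96301091 159.691595  ] [286.28688326 174.36008641] pred base [265.87163414 178.19063536] [288.1326126  193.00575702]
158 4444444444444446adeeeeeeeeeeeeeeeeeddeeeeefff
161 5554544444456789888887889bcdeeeeeeeeeeeeeffff
164 77776667776566666666666666667adeeeeeeeeefffff
167 999999988666666666666666666667adeeeeeefffffff
170 9999999877666666666666666666779ceffffffffffff
173 7888899996666777777777778666557adeeeeefffffff
176 777678bdc8555665566666666655556addddddddeeeff
179 eeeddddddb6555556666666666555559cdddddddddeef
182 eedddddddc8555555666666666655557abccccccddddc
185 eddddddddda645555556666655555557abbbbbbbbccdd
188 dddddddddb865555555556665555558abbbbbbbbbbccb
191 cddddddb87777666655555555666679bbbbbbbbbbba87
194 79cddda8777777777777776655568abbbbbbcccba7546
197 65578bcba8777777777777778abddddddddba85444578
the job is handed in; nothing more can be done
None
```

The job is handed in: the jar stands upright on the worktop, and the steel cup stands in the middle of the pan. The zero mark reads about 104.5° against the pointer's 104.3°; the lemon and tea box measured unmoved. I steered clear of the tumbler and jug, but my last image comparison there showed differences (29% and 20% of pixels) that I did not trace before handing in, so I can't confirm they stayed put.

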